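# Load and set the paint-jar shaker

### The arm

A 6-joint arm with a two-finger parallel gripper is mounted at the origin on the work surface. World frame = base frame: x ahead of the robot, y to its left, z up, the work surface at z = 0. Lengths are in m, angles in degrees, forces in N, time in s.
With the tool pointing down it reaches from about 0.4 to 0.825 m from the base axis. Payload 7 kg.
Tool frame: the origin (TCP) lies midway between the tips of the shut fingers; the grasp point (between the pads) lies 19 mm behind it; z points along the fingers, y is the line along which they close (so a half turn about z gives the same grasp; the last joint's range is limited). The gripper opens to 88 mm and grips with 3 to 60 N. Pads are 19 mm wide; open, the fingers measure 130 mm over their backs; the gripper's body (78 mm by 193 mm) begins 47 mm behind the grasp point.
Start: joints at [88.069, 20.546, 0.682, 0, -70.136, -16.507], TCP at [0.213, 0.64, 0.227] pointing down, gripper open.
Joint ranges: [-176.03, 176.03], [-82.01, 121.73], [-58.28, 71.71], [-173.87, 95.51], [-174.79, -0.11], [-173.66, 173.66]. Speed limits (degrees/s): [136.94, 136.94, 172.46, 180, 180, 180].

### API

Orientations are given as [roll, pitch, yaw] about the fixed x, y, z axes, in that order (R = Rz(yaw) Ry(pitch) Rx(roll)).
In Python, from plant import r, eyes, workorder gives the robot as it stands.
- The arm moves only by the tool step_arm, never from a script. Its argument "plan" is a list of rows, each a list of 5 numbers: the shift along the tool's x, y, z each as a share of 25 cm, from -1 to 1, then the turn about the tool's z as a share of 60 degrees, from -1 to 1, then the finger opening in mm, from 0 to 87.6. In form: [[x, y, z, turn, jaw], ...]. A call has 1 to 12 rows; each row is the pose to reach, as a shift and turn from the pose commanded when the call began, along the tool's axes at that moment; what a row does not reach only later rows make up. A row lasts 1/12 s, in which the tool goes at most 41.7 mm and 7.16 degrees, less where a joint would pass 70% of its speed; a pose out of reach is approached as far as the arm can. A call with a number of a shift or a turn outside -1 to 1 is refused whole. A call with a gripper value outside its range is refused whole. The fingers move at their own pace and stop on an object; "newtons" is the grip in N (left out, the last holds). Time passes only in rows, so rows that repeat a pose let the fingers close. It gives the time, the measured TCP pose, the force, the opening and the grip force at its end, in the units of the state.
- r.get_state(): the state, without advancing time (a new reading comes with each control period).
- eyes.capture(name): name is "scene" or "side" or "wrist"; returns the picture (400x640x3 uint8, red, green, blue); there is no depth.
- eyes.camera_model(name): a dict with "fov_y" (degrees; the focal length in pixels is half the picture's height over the tangent of half this angle, whatever the lens; pixels are square), "cx", "cy" (the principal point, pixels), "k1" (the pictures are not rectified: a ray, as slopes to the right and down, at radius r is drawn at 1 + k1 r^2 times it, then the intrinsics apply), "world_to_cam" (4x4, takes a point from world to camera coordinates); the wrist camera has in their place "hand_eye" (4x4, takes a point from camera to tool coordinates, whose origin is the TCP and whose axes are the flange's). Camera axes: x right, y up, looking along -z (the intrinsics and any distortion apply to the point x, -y, -z); pixel columns grow to the right and rows downward; lengths in m; the calibration is good to about 2 mm. A picture is of the moment at which its call begins: read the wrist's pose just before it. camera_model takes no time and is no camera call.
- workorder.close_job(): hands the job in; it is judged then, once.
The state is a dict: "time_s": time; "joints": joint angles; "qd": joint speeds; "joint_torque": joint torques, N m; "tcp_pos": TCP position; "eef_rot": TCP orientation; "contact_force": force on the tool from outside, world axes, zero at the start; "moment": the same for the moment, N m; "gripper_width": finger opening in m; "gripper_force": force on a finger pad.
Only numpy, scipy, OpenCV 4.12 (cv2) and the standard library are available. Lean on these libraries where they do the work, as an engineer would, in place of code of your own. Each camera call takes 0.05 s, during which the arm holds its last target. There are 200 camera calls.

### The job

The paint in the blue jar has settled. First stand the blue jar upright in the round tray of the shaker and let go of it; next turn the shaker's dial four clicks clockwise (seen from above) from where it stands; then press the green start button down. Leave the red stop button alone and do not knock over or push about the other things on the table.

Things in the scene. Friction and masses are not known exactly. Their poses are not given: they have to be found in the camera images.
- jar_blue_mid (a point): Centre of the blue paint jar, half-way up, 42 mm above its underside; z up. A loose upright cylinder: white body 52 mm in diameter, 62 mm high, with a blue label; blue cap 48 mm in diameter, 22 mm high; 84 mm high in all, 0.14 to 0.28 kg. It stands on the table among three like jars (green, orange, all white), centres 85 mm or more apart; any of the four places may be its own.
- tray_floor (a point): Centre of the floor of the shaker's fixed round aluminium tray with dark rubber floor, 85 mm above the table. Inside diameter 96 mm, outside 104 mm; its rim rises 10 mm above this floor. Axes are the shaker's: x away from the robot, y along its long side towards the tray's end.
- shaker: Fixed grey box, 240 mm (x) by 360 mm (y), flat top 75 mm above the table; origin at the centre of its underside. On its top, from the origin: tray at x 0, y +100 mm; dial at x +30, y -80; green button at x -75, y -30; red button at x -75, y -125.
- dial_grip (a point): On the dial's vertical axis at the height to grip it, 114 mm above the table. A grey knob on the black half of the shaker: upright bar 50 mm long, 14 mm thick, top 12 mm above this point, on a round skirt 56 mm in diameter with its top 25 mm below this point. The point turns with the knob: x along the bar, z up; the white line on the bar's top lies on its -x half.
- dial_mark (a point): Outer end of the dial's white line, 22 mm from its axis. The dial clicks every 30 degrees: about 0.13 N m to leave a click; past half-way it snaps to the next, and let go it springs to the nearest and stays. It starts in one of the first four of 8 positions (end stops beyond), so four clicks clockwise (120 degrees, yaw falling) are free; most wrists need two or more grasps.
- start_button_top (a point): Centre of the top of the green round start button (28 mm in diameter, in a black collar 44 mm in diameter), about 97 mm above the table. It is pressed straight down.
- start_button (a joint): Travel of the green button in m: 0 up, 0.006 fully down (takes 5 N; starts to move at 1.5 N); it springs back up. Pressed means 0.004 or more.
- stop_button (a joint): Travel of the red stop button beside it, of the same form, in m: 0 up; not to be pressed.
- jar_green: Bystander: jar like the blue one, with green cap and label; origin at the centre of its underside.
- jar_orange: Bystander: the same with orange cap and label.
- jar_white: Bystander: the same, all white.
- spray_can: Bystander: upright spray can, 54 mm in diameter, 170 mm high, purple band and cap; origin under its centre.
- cup: Bystander: blue plastic cup, 72 mm across its rim, 85 mm high; origin under its centre.
- brush: Bystander: paint brush lying on the table beyond the jars.
- palette_knife: Bystander: palette knife lying on the table at the right.
There are look-alikes about, which are no part of the job. Leave any yellow look-alike of the part that bears jar_blue_mid alone.

How it is judged:
By the outcome, as a careful person would: the job done as asked, in the order asked, and still so for the second after the job is handed in, with the robot touching nothing.
It also fails if it takes over 67 s, if anything falls off the work surface, if the arm or the gripper's body presses on something with over 40 N, if the wrist force passes 120 N, or if a joint passes its speed limit or range.

## Working session

There is one attempt and no reset: what is moved stays moved. The work goes in short steps, Python scripts to look and compute and a tool call to move; the robot and the scene stay as the last step left them, time stands still between calls to the robot, and variables do not carry over. Pictures are saved under pics/ and viewed, at most 10 in all, crops included, and the job is handed in when it is done.

Besides the shell and the picture viewer there is one more tool, called after "Call:" as name(argument=value, ...), one argument or row to a line, values as JSON. step_arm: Moves the arm, as the interface text tells. Its arguments: {"type":"object","properties":{"plan":{"type":"array"},"newtons":{"type":"number"}},"required":["plan"]}

```bash
mkdir -p pics; ls
cat > h.py <<'E'
import numpy as np, cv2
from plant import r, eyes, workorder
from scipy.spatial.transform import Rotation as R
def cap(n):
    s=r.get_state(); im=eyes.capture(n); m=eyes.camera_model(n)
    if n=="wrist":
        T=np.eye(4); T[:3,:3]=R.from_euler('xyz',s['eef_rot'],degrees=True).as_matrix(); T[:3,3]=s['tcp_pos']
        c2w=T@np.array(m['hand_eye'])
    else: c2w=np.linalg.inv(np.array(m['world_to_cam']))
    return im,(m,c2w)
def ray(cam,u,v):
    m,c=cam; f=200/np.tan(np.radians(m['fov_y']/2)); d=np.array([(u-m['cx'])/f,(v-m['cy'])/f]); p=d.copy()
    for _ in range(20): p=d/(1+m['k1']*(p@p))
    return c[:3,3], c[:3,:3]@np.array([p[0],-p[1],-1])
def onz(cam,u,v,z):
    o,d=ray(cam,u,v); return o+d*(z-o[2])/d[2]
def proj(cam,P):
    m,c=cam; f=200/np.tan(np.radians(m['fov_y']/2)); q=np.linalg.inv(c)@np.append(P,1); p=np.array([q[0],-q[1]])/-q[2]
    p=p*(1+m['k1']*(p@p)); return p*f+[m['cx'],m['cy']]
def save(im,n): cv2.imwrite('pics/'+n+'.png',im[:,:,::-1])
E
python3 - <<'E'
from h import *
for n in("scene","side","wrist"):
    im,c=cap(n); save(im,n+'0'); np.save(n,im); print(n,c[0],c[1][:3,3])
print(r.get_state())
E
```

```text
pics
scene {'fov_y': 43.767894915943636, 'cx': 316.45878464495956, 'cy': 201.8539225718886, 'k1': -0.15723158049664968, 'world_to_cam': array([[ 1.50737206e-03,  9.99883462e-01, -1.51917656e-02,
         4.49877467e-02],
       [-7.26579449e-01,  1.15330947e-02,  6.86985657e-01,
         3.24399367e-01],
       [ 6.87080805e-01,  1.00024817e-02,  7.26512159e-01,
        -2.13127706e+00],
       [ 0.00000000e+00,  0.00000000e+00,  0.00000000e+00,
         1.00000000e+00]])} [ 1.69999366 -0.02740577  1.32622443]
side {'fov_y': 45.09384437812633, 'cx': 318.02589517315187, 'cy': 204.65142739419338, 'k1': -0.025846735118223017, 'world_to_cam': array([[ 0.9984048 , -0.05227213,  0.02134195, -0.53737203],
       [ 0.01968594,  0.67655483,  0.73612908, -0.04219596],
       [-0.05291803, -0.73453467,  0.67650462, -1.73949193],
       [ 0.        ,  0.        ,  0.        ,  1.        ]])} [ 0.44529499 -1.27725884  1.21930456]
wrist {'fov_y': 62.82765135571678, 'cx': 319.7756182232166, 'cy': 197.93923635287516, 'k1': -0.03588576491229657, 'hand_eye': array([[ 1.82578121e-05,  9.59755373e-01,  
[... 322 characters left out ...]
0.38385527]
{'time_s': 0.15, 'joints': array([ 8.80702203e+01,  2.05821796e+01,  6.45140603e-01, -1.40628483e-02,
       -7.01346266e+01, -1.65074115e+01]), 'qd': array([ 0.03552401, -0.13527117,  0.20785395,  0.05170922,  0.01841685,
        0.00054568]), 'joint_torque': array([-4.47458679e-04, -5.83274567e+01,  2.93288219e+01,  7.00100362e+00,
        8.82635883e-03, -1.14896657e-04]), 'tcp_pos': array([0.21338541, 0.63999665, 0.22583255]), 'eef_rot': array([ 1.79927531e+02, -7.68802287e-03, -1.84419733e+01]), 'contact_force': array([-1.45798909, -0.19547312,  0.17704666]), 'moment': array([ 0.02780408, -0.01133302,  0.0258094 ]), 'gripper_force': 0.0, 'gripper_width': 0.08801349563463504}
```

View pics/scene0.png

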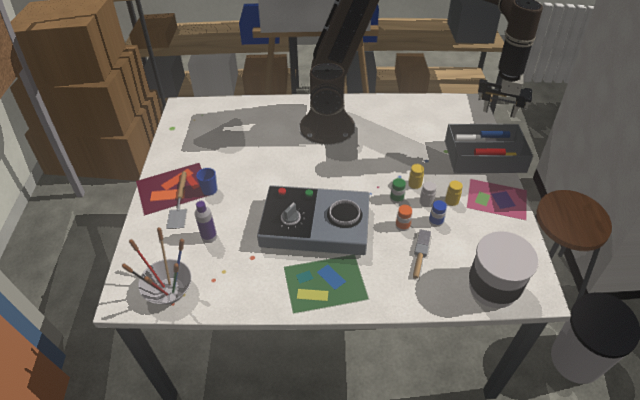

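View pics/side0.png

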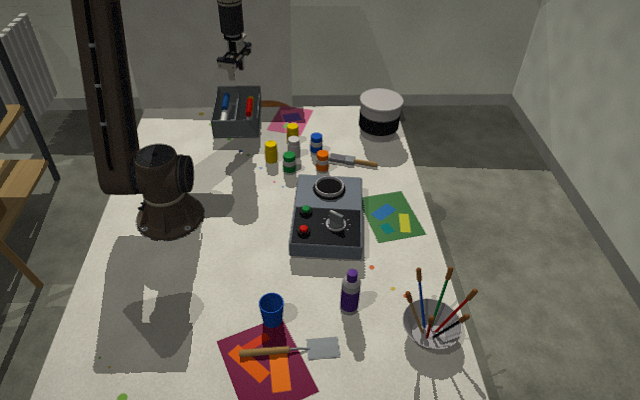

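Run:
```python
from h import *
S=np.load('scene.npy');D=np.load('side.npy')
ms=eyes.camera_model('scene');md=eyes.camera_model('side')
cs=(ms,np.linalg.inv(ms['world_to_cam']));cd=(md,np.linalg.inv(md['world_to_cam']))
def comps(im,lo,hi,box,amin=6,smin=90,vmin=40):
    h=cv2.cvtColor(im,cv2.COLOR_RGB2HSV);m=cv2.inRange(h,(lo,smin,vmin),(hi,255,255));k=np.zeros_like(m);x0,y0,x1,y1=box;k[y0:y1,x0:x1]=m[y0:y1,x0:x1]
    n,l,st,c=cv2.connectedComponentsWithStats(k)
    return [(st[i].tolist(),c[i].round(1).tolist()) for i in range(1,n) if st[i][4]>=amin]
for nm,lo,hi in(('blue',105,130),('green',50,90),('orange',5,17),('yellow',20,32)):
    for im,c,b,v in((S,cs,(370,150,480,240),'scene'),(D,cd,(255,115,345,180),'side')):
        for st,ce in comps(im,lo,hi,b): print(nm,v,st,ce,onz(c,*ce,.065).round(3))
for nm,lo,hi in(('green',50,90),('red',0,8)):
    for im,c,b,v in((S,cs,(255,180,375,250),'scene'),(D,cd,(285,175,370,260),'side')):
        for st,ce in comps(im,lo,hi,b): print(nm,v,st,ce,onz(c,*ce,.095).round(3))
a=cv2.resize(S[160:260,250:480],None,fx=3.4,fy=3.4,interpolation=cv2.INTER_CUBIC);b=cv2.resize(D[110:260,250:380],None,fx=1.7,fy=1.7,interpolation=cv2.INTER_CUBIC)
o=np.zeros((600,790,3),np.uint8);o[:340,:782]=a;o[340:340+255,:221]=b
save(o,'crop1')
```

```text
blue scene [433, 200, 13, 13, 118] [439.4, 205.5] [0.531 0.383 0.065]
blue scene [440, 218, 4, 6, 10] [441.5, 220.5] [0.601 0.378 0.065]
blue side [283, 115, 18, 6, 61] [290.8, 117.4] [0.445 0.547 0.065]
blue side [311, 133, 11, 10, 98] [316.1, 137.4] [0.549 0.391 0.065]
blue side [311, 146, 11, 8, 49] [315.1, 149.1] [0.541 0.309 0.065]
green scene [393, 179, 12, 8, 76] [398.8, 182.6] [0.416 0.254 0.065]
green side [283, 151, 12, 11, 108] [288.9, 156.3] [0.435 0.263 0.065]
green side [283, 165, 13, 8, 67] [289.2, 169.0] [0.435 0.182 0.065]
orange scene [399, 204, 13, 15, 160] [404.8, 211.1] [0.556 0.258 0.065]
orange scene [396, 221, 15, 8, 77] [403.1, 224.9] [0.618 0.245 0.065]
orange side [317, 150, 12, 11, 114] [322.2, 154.9] [0.568 0.269 0.065]
orange side [316, 162, 13, 10, 84] [321.8, 167.2] [0.561 0.19  0.065]
yellow scene [409, 164, 15, 24, 296] [416.1, 175.6] [0.38  0.322 0.065]
yellow scene [446, 180, 17, 25, 313] [453.8, 192.5] [0.469 0.446 0.065]
yellow side [287, 123, 11, 20, 146] [291.7, 129.8] [0.448 0.45  0.065]
yellow side [265, 140, 12, 24, 263] [270.6, 151.3] [0.362 0.298 0.065]
green scene [306, 190, 7, 5, 32] [308.9, 191.9] [ 0.488 -0.071  0.095]
green side [363, 197, 7, 25, 130] [366.5, 206.8] [ 0.7   -0.072  0.095]
green side [302, 205, 8, 7, 45] [305.3, 208.2] [ 0.489 -0.073  0.095]
red scene [278, 187, 8, 8, 47] [281.6, 190.6] [ 0.48  -0.166  0.095]
red side [299, 224, 9, 9, 59] [303.1, 228.0] [ 0.478 -0.168  0.095]
```

View pics/crop1.png

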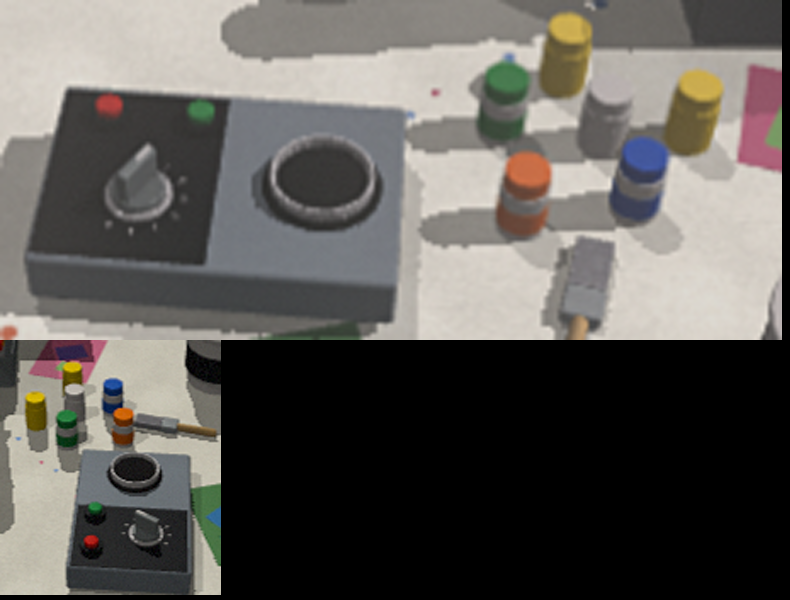

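Candidates for "blue": the jar at scene (439,209) / side (316,143), and the cup at scene (206,181). The jar fits, because it has a blue cap and label and stands among the other jars. The yellow look-alikes are at scene (416,176) and (454,192). I'll move above the blue jar now.

Call:
step_arm(
  plan=[
    [0.78, 0.277, 0, -0.557, 87.6],
    [0.78, 0.277, 0, -0.557, 87.6],
    [0.78, 0.277, 0, -0.557, 87.6],
    [0.78, 0.277, 0, -0.557, 87.6],
    [0.78, 0.277, 0, -0.557, 87.6],
    [0.78, 0.277, 0, -0.557, 87.6],
    [0.78, 0.277, 0, -0.557, 87.6],
  ],
)

```text
time_s: 0.73
tcp_pos: [0.3783, 0.5112, 0.2265]
eef_rot: [180.0, 0.0, 14.8]
contact_force: [-0.5, 0.1, -0.2]
gripper_width: 0.0877
gripper_force: 0.0
```

```bash
cat >> h.py <<'E'
def mv(P,yaw):
    s=r.get_state(); M=R.from_euler('xyz',s['eef_rot'],degrees=True); d=M.inv().apply(np.array(P)-s['tcp_pos'])/.25
    t=-((yaw-s['eef_rot'][2]+180)%360-180)/60
    print('t',round(s['time_s'],2),'tcp',s['tcp_pos'].round(4),'rot',s['eef_rot'].round(2),'F',s['contact_force'].round(1),'w',round(s['gripper_width'],4),'-> shares',d.round(3),'turn',round(t,3), 'rows',round(np.linalg.norm(d)*6,1),round(abs(t)*8.4,1))
E
python3 -c "
from h import *
mv([.545,.385,.23],15)"
```

```text
t 0.73 tcp [0.3783 0.5112 0.2265] rot [1.7999e+02 1.0000e-02 1.4780e+01] F [-0.5  0.1 -0.2] w 0.0877 -> shares [ 0.516  0.658 -0.014] turn -0.004 rows 5.0 0.0
```

Call:
step_arm(
  plan=[
    [0.516, 0.658, 0, 0, 87.6],
    [0.516, 0.658, 0, 0, 87.6],
    [0.516, 0.658, 0, 0, 87.6],
    [0.516, 0.658, 0, 0, 87.6],
    [0.516, 0.658, 0, 0, 87.6],
    [0.516, 0.658, 0, 0, 87.6],
    [0.516, 0.658, 0, 0, 87.6],
    [0.516, 0.658, 0, 0, 87.6],
  ],
)

```text
time_s: 1.4
tcp_pos: [0.5434, 0.3878, 0.226]
eef_rot: [180.0, 0.0, 14.9]
contact_force: [-0.5, -1.0, 0.1]
gripper_width: 0.0878
gripper_force: 0.0
```

```bash
cat >> h.py <<'E'
def comp(im,lo,hi,smin=90,vmin=40,amin=60):
    h=cv2.cvtColor(im,cv2.COLOR_RGB2HSV);m=cv2.inRange(h,(lo,smin,vmin),(hi,255,255));n,l,st,c=cv2.connectedComponentsWithStats(m)
    return [(st[i].tolist(),c[i].round(1).tolist()) for i in range(1,n) if st[i][4]>=amin],m
E
python3 -c "
from h import *
im,c=cap('wrist');save(im,'w1');np.save('w1',im)
cs,m=comp(im,105,130)
for st,ce in cs: print(st,ce,onz(c,*ce,.084).round(4))
mv([.545,.385,.23],15)"
```

```text
[308, 148, 42, 17, 146] [327.6, 152.9] [0.575  0.3886 0.084 ]
[307, 158, 49, 51, 1971] [330.8, 183.1] [0.5482 0.3781 0.084 ]
t 1.45 tcp [0.5429 0.3883 0.2263] rot [1.800e+02 3.000e-02 1.501e+01] F [-0.3  0.7  0.5] w 0.0876 -> shares [ 0.005  0.015 -0.015] turn 0.0 rows 0.1 0.0
```

View pics/w1.png

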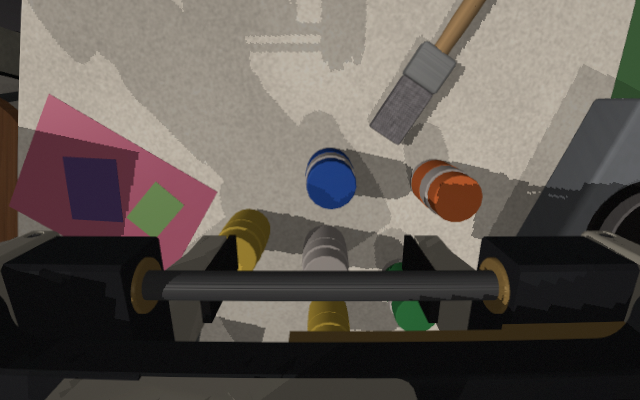

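The wrist view shows the blue cap centred near (331,184), with orange to the right at (455,195) and white below at (325,245). The fingers' line across the image is clear.

```bash
python3 -c "
from h import *
mv([.547,.378,.036],15)"
```

```text
t 1.45 tcp [0.5429 0.3883 0.2263] rot [1.800e+02 3.000e-02 1.501e+01] F [-0.3  0.7  0.5] w 0.0876 -> shares [0.005 0.044 0.761] turn 0.0 rows 4.6 0.0
```

Call:
step_arm(
  plan=[
    [0.005, 0.044, 0.1, 0, 87.6],
    [0.005, 0.044, 0.25, 0, 87.6],
    [0.005, 0.044, 0.4, 0, 87.6],
    [0.005, 0.044, 0.52, 0, 87.6],
    [0.005, 0.044, 0.62, 0, 87.6],
    [0.005, 0.044, 0.7, 0, 87.6],
    [0.005, 0.044, 0.76, 0, 87.6],
    [0.005, 0.044, 0.76, 0, 87.6],
    [0.005, 0.044, 0.76, 0, 87.6],
  ],
)

```text
time_s: 2.2
tcp_pos: [0.5466, 0.378, 0.0362]
eef_rot: [179.9, 0.1, 15.1]
contact_force: [0.6, 0.8, 0.6]
gripper_width: 0.0874
gripper_force: 0.0
```

Call:
step_arm(
  plan=[
    [0, 0, 0, 0, 40],
    [0, 0, 0, 0, 40],
    [0, 0, 0, 0, 40],
    [0, 0, 0, 0, 40],
    [0, 0, 0, 0, 40],
    [0, 0, 0, 0, 40],
    [0, 0, 0, 0, 40],
    [0, 0, 0, 0, 40],
  ],
  newtons=20,
)

```text
time_s: 2.87
tcp_pos: [0.548, 0.3773, 0.037]
eef_rot: [-180.0, -0.0, 15.0]
contact_force: [-1.5, 0.4, 4.2]
gripper_width: 0.0517
gripper_force: 20.0
```

Call:
step_arm(
  plan=[
    [0, 0, -0.05, 0, 40],
    [0, 0, -0.15, 0, 40],
    [0, 0, -0.3, 0, 40],
    [0, 0, -0.45, 0, 40],
    [0, 0, -0.58, 0, 40],
    [0, 0, -0.66, 0, 40],
    [0, 0, -0.72, 0, 40],
    [0, 0, -0.72, 0, 40],
  ],
)

```text
time_s: 3.53
tcp_pos: [0.549, 0.3779, 0.2214]
eef_rot: [-179.8, -0.3, 15.0]
contact_force: [0.0, -0.1, -0.8]
gripper_width: 0.0514
gripper_force: 20.0
```

Run:
```python
from h import *
for n,p in(('scene',(344.7,212.9)),('side',(250+134/1.7,110+(471-340)/1.7))):
    m=eyes.camera_model(n);c=(m,np.linalg.inv(m['world_to_cam']));print(onz(c,*p,.095).round(3))
mv([.577,.05,.217],0)
```

```text
[0.588 0.05  0.095]
[0.577 0.036 0.095]
t 3.53 tcp [0.549  0.3779 0.2214] rot [-179.84   -0.32   14.99] F [ 0.  -0.1 -0.8] w 0.0514 -> shares [-0.231  1.296  0.013] turn 0.25 rows 7.9 2.1
```

Call:
step_arm(
  plan=[
    [-0.03, 0.1, 0, 0, 40],
    [-0.06, 0.25, 0, 0, 40],
    [-0.09, 0.4, 0, 0, 40],
    [-0.12, 0.55, 0, 0, 40],
    [-0.15, 0.7, 0, 0, 40],
    [-0.17, 0.8, 0, 0, 40],
    [-0.18, 0.9, 0, 0, 40],
    [-0.18, 0.9, 0, 0, 40],
  ],
)

```text
time_s: 4.2
tcp_pos: [0.5616, 0.1439, 0.2158]
eef_rot: [180.0, 0.1, 14.8]
contact_force: [-0.2, 0.4, -0.9]
gripper_width: 0.0514
gripper_force: 20.0
```

Run:
```python
from h import *
im,c=cap('wrist');save(im,'w2')
mv([.58,.045,.22],0)
```

```text
t 4.25 tcp [0.5618 0.1456 0.2158] rot [1.7998e+02 1.1000e-01 1.4810e+01] F [ 0.6  1.2 -2.9] w 0.0515 -> shares [-0.033  0.407 -0.017] turn 0.247 rows 2.5 2.1
```

View pics/w2.png

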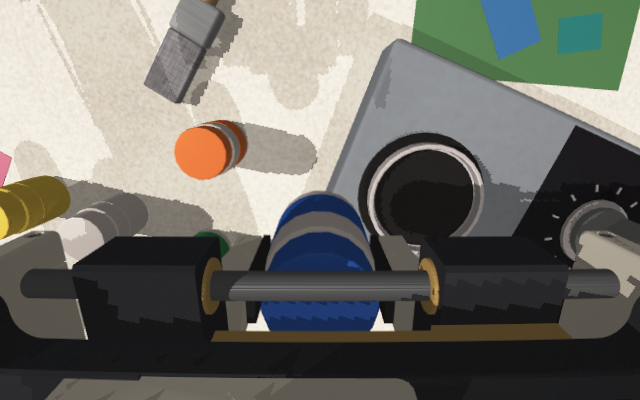

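The tray rim is centred near (426,199). The jar is held upright in the fingers.

Run:
```python
from h import *
im=cv2.imread('pics/w2.png')
s=r.get_state();m=eyes.camera_model('wrist');T=np.eye(4);T[:3,:3]=R.from_euler('xyz',[179.98,.11,14.81],degrees=True).as_matrix();T[:3,3]=[.5618,.1456,.2158]
c=(m,T@np.array(m['hand_eye']))
P=onz(c,426,199,.095);print(P, onz(c,400,40,.075), [onz(c,u,v,.095).round(3) for u,v in((367,199),(484,199),(426,143))])
mv([P[0],P[1],.2158],0)
```

```text
[0.57905056 0.0519772  0.095     ] [0.70114528 0.11246349 0.075     ] [array([0.566, 0.103, 0.095]), array([0.592, 0.001, 0.095]), array([0.626, 0.069, 0.095])]
t 4.25 tcp [0.5618 0.1456 0.2158] rot [1.7998e+02 1.1000e-01 1.4810e+01] F [ 0.6  1.2 -2.9] w 0.0515 -> shares [-0.029  0.379  0.   ] turn 0.247 rows 2.3 2.1
```

Call:
step_arm(
  plan=[
    [-0.01, 0.12, 0, 0, 40],
    [-0.02, 0.25, 0, 0, 40],
    [-0.03, 0.34, 0, 0, 40],
    [-0.03, 0.38, 0, 0, 40],
    [-0.03, 0.38, 0.08, 0, 40],
    [-0.03, 0.38, 0.18, 0, 40],
    [-0.03, 0.38, 0.26, 0, 40],
    [-0.03, 0.38, 0.32, 0, 40],
    [-0.03, 0.38, 0.35, 0, 40],
    [-0.03, 0.38, 0.365, 0, 40],
    [-0.03, 0.38, 0.365, 0, 40],
    [-0.03, 0.38, 0.365, 0, 40],
  ],
)

```text
time_s: 5.25
tcp_pos: [0.5803, 0.0548, 0.1259]
eef_rot: [180.0, -0.0, 15.0]
contact_force: [0.6, -0.1, -1.8]
gripper_width: 0.0516
gripper_force: 20.0
```

```bash
python3 -c "
from h import *
mv([.579,.052,.1215],15)"
```

```text
t 5.25 tcp [0.5803 0.0548 0.1259] rot [ 1.7999e+02 -4.0000e-02  1.5010e+01] F [ 0.6 -0.1 -1.8] w 0.0516 -> shares [-0.008  0.01   0.018] turn 0.0 rows 0.1 0.0
```

Call:
step_arm(
  plan=[
    [-0.005, 0.01, 0.006, 0, 40],
    [-0.005, 0.01, 0.012, 0, 40],
    [-0.005, 0.01, 0.018, 0, 40],
    [-0.005, 0.01, 0.018, 0, 40],
  ],
)

```text
time_s: 5.58
tcp_pos: [0.5797, 0.0516, 0.122]
eef_rot: [180.0, -0.1, 15.0]
contact_force: [-1.6, -0.3, 3.5]
gripper_width: 0.0516
gripper_force: 20.0
```

Contact shows as +5 N relative to the free value, so the jar is seated. Next I release it and rise.

Call:
step_arm(
  plan=[
    [0, 0, 0, 0, 60],
    [0, 0, 0, 0, 87.6],
    [0, 0, 0, 0, 87.6],
    [0, 0, 0, 0, 87.6],
    [0, 0, 0, 0, 87.6],
    [0, 0, -0.1, 0, 87.6],
    [0, 0, -0.25, 0, 87.6],
    [0, 0, -0.4, 0, 87.6],
    [0, 0, -0.5, 0, 87.6],
    [0, 0, -0.5, 0, 87.6],
  ],
)

```text
time_s: 6.42
tcp_pos: [0.5821, 0.0521, 0.2524]
eef_rot: [180.0, -0.6, 15.0]
contact_force: [1.7, -0.7, -0.2]
gripper_width: 0.0872
gripper_force: 0.0
```

```bash
python3 -c "
from h import *
mv([.5667-.035,-.05-.0795,.25],-6)"
```

```text
t 6.42 tcp [0.5821 0.0521 0.2524] rot [179.97  -0.56  15.03] F [ 1.7 -0.7 -0.2] w 0.0872 -> shares [-0.383  0.649  0.006] turn 0.35 rows 4.5 2.9
```

Call:
step_arm(
  plan=[
    [-0.383, 0.649, 0, 0.35, 87.6],
    [-0.383, 0.649, 0, 0.35, 87.6],
    [-0.383, 0.649, 0, 0.35, 87.6],
    [-0.383, 0.649, 0, 0.35, 87.6],
    [-0.383, 0.649, 0, 0.35, 87.6],
    [-0.383, 0.649, 0, 0.35, 87.6],
    [-0.383, 0.649, 0, 0.35, 87.6],
    [-0.383, 0.649, 0, 0.35, 87.6],
  ],
)

```text
time_s: 7.08
tcp_pos: [0.5288, -0.1298, 0.2457]
eef_rot: [-180.0, -0.0, -6.1]
contact_force: [0.1, 0.2, 0.0]
gripper_width: 0.0876
gripper_force: 0.0
```

```bash
python3 -c "
from h import *
import pickle
im,c=cap('wrist');save(im,'w3');pickle.dump(c,open('c3.pkl','wb'))
print(proj(c,[.588,-.133,.126]))
mv([.588,-.133,.25],-6)"
```

```text
[315.77015433 122.88653728]
t 7.13 tcp [ 0.5289 -0.1293  0.2457] rot [-179.99   -0.     -6.  ] F [ 0.1  2.3 -0.4] w 0.0876 -> shares [ 0.237 -0.01  -0.017] turn 0.0 rows 1.4 0.0
```

View pics/w3.png

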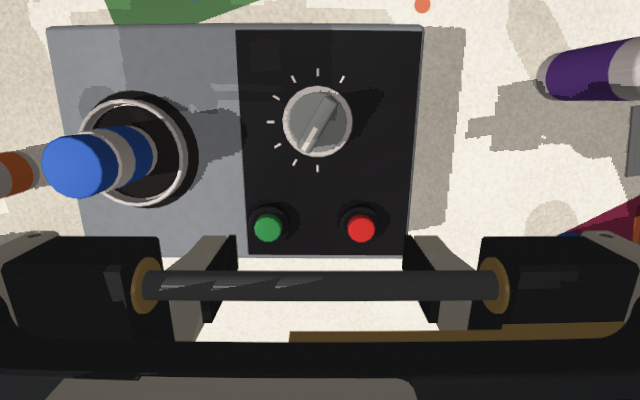

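The jar stands in the tray. The dial is centred near (317,121), its bar runs from lower left to upper right, and the white line points to the lower-left end at about (305,147), at the 2nd tick. Green is at (267,229) and red at (361,229).

Run:
```python
from h import *
import pickle
c=pickle.load(open('c3.pkl','rb'));im=cv2.imread('pics/w3.png')
o=cv2.resize(im[70:175,265:370],None,fx=5,fy=5,interpolation=cv2.INTER_CUBIC);cv2.imwrite('pics/dial.png',o)
P=onz(c,305,147,.126);print('mark',P)
h,_=comp(im[:,:,::-1].copy(),50,90)
for st,ce in h:
    if 250<ce[0]<290 and ce[1]>210: print('green',st,ce,onz(c,*ce,.097))
print('skirt',onz(c,317.5,121.5,.089))
```

```text
mark [ 0.56909285 -0.12176316  0.126     ]
green [254, 214, 28, 28, 635] [267.7, 227.6] [ 0.48931531 -0.07326733  0.097     ]
skirt [ 0.58698353 -0.13405357  0.089     ]
```

View pics/dial.png

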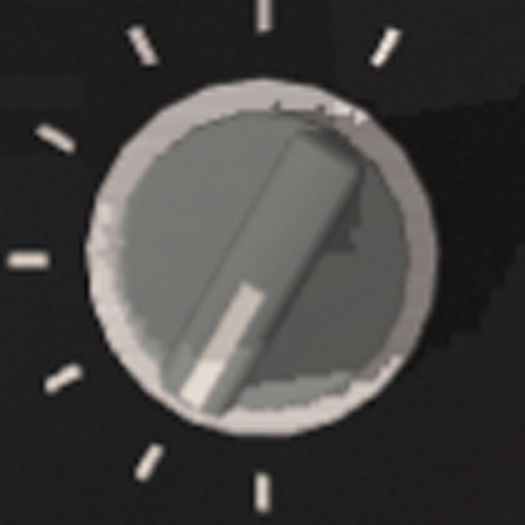

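The enlarged view shows the white line pointing to the second tick, at about 7 o'clock in the picture. The bar's yaw is therefore about -36° in the world, so I grip with tool yaw -36.

Run:
```python
from h import *
import pickle
c=pickle.load(open('c3.pkl','rb'))
a=onz(c,303.6,150,.126);b=onz(c,315.4,128,.126);d=(a-b)/np.linalg.norm(a-b);print(np.degrees(np.arctan2(-d[1],-d[0])),a-.022*d)
mv([.587,-.1335,.16],-36)
```

```text
-34.82651184158497 [ 0.58475451 -0.13284715  0.126     ]
t 7.13 tcp [ 0.5289 -0.1293  0.2457] rot [-179.99   -0.     -6.  ] F [ 0.1  2.3 -0.4] w 0.0876 -> shares [ 0.233 -0.008  0.343] turn 0.5 rows 2.5 4.2
```

Call:
step_arm(
  plan=[
    [0.23, -0.008, 0, 0.5, 40],
    [0.23, -0.008, 0, 0.5, 40],
    [0.23, -0.008, 0.1, 0.5, 40],
    [0.23, -0.008, 0.2, 0.5, 40],
    [0.23, -0.008, 0.3, 0.5, 40],
    [0.23, -0.008, 0.34, 0.5, 40],
    [0.23, -0.008, 0.34, 0.5, 40],
    [0.23, -0.008, 0.34, 0.5, 40],
  ],
)

```text
time_s: 7.8
tcp_pos: [0.5865, -0.1333, 0.1612]
eef_rot: [180.0, 0.0, -35.9]
contact_force: [0.2, 0.3, 1.2]
gripper_width: 0.0424
gripper_force: 0.0
```

```bash
python3 -c "
from h import *
mv([.586,-.1335,.097],-36)"
```

```text
t 7.8 tcp [ 0.5865 -0.1333  0.1612] rot [179.96   0.   -35.86] F [0.2 0.3 1.2] w 0.0424 -> shares [-0.001  0.002  0.257] turn 0.002 rows 1.5 0.0
```

Call:
step_arm(
  plan=[
    [0, 0, 0.08, 0, 40],
    [0, 0, 0.16, 0, 40],
    [0, 0, 0.22, 0, 40],
    [0, 0, 0.255, 0, 40],
    [0, 0, 0.255, 0, 40],
    [0, 0, 0.255, 0, 5],
    [0, 0, 0.255, 0, 5],
    [0, 0, 0.255, 0, 5],
    [0, 0, 0.255, 0, 5],
    [0, 0, 0.255, 0, 5],
    [0, 0, 0.255, 0, 5],
  ],
  newtons=40,
)

```text
time_s: 8.72
tcp_pos: [0.5868, -0.1336, 0.0979]
eef_rot: [-179.9, -0.1, -36.0]
contact_force: [-0.0, 2.0, 3.7]
gripper_width: 0.0137
gripper_force: 40.0
```

Call:
step_arm(
  plan=[
    [0, 0, 0, 0.1, 5],
    [0, 0, 0, 0.2, 5],
    [0, 0, 0, 0.3, 5],
    [0, 0, 0, 0.4, 5],
    [0, 0, 0, 0.5, 5],
    [0, 0, 0, 0.6, 5],
    [0, 0, 0, 0.7, 5],
    [0, 0, 0, 0.8, 5],
    [0, 0, 0, 0.9, 5],
    [0, 0, 0, 1, 5],
    [0, 0, 0, 1, 5],
  ],
)

```text
time_s: 9.63
tcp_pos: [0.5864, -0.1344, 0.0977]
eef_rot: [-180.0, -0.1, -96.1]
contact_force: [-1.2, -2.4, 2.9]
gripper_width: 0.0185
gripper_force: 55.8
```

Call:
step_arm(
  plan=[
    [0, 0, 0, 0.1, 5],
    [0, 0, 0, 0.2, 5],
    [0, 0, 0, 0.3, 5],
    [0, 0, 0, 0.4, 5],
    [0, 0, 0, 0.5, 5],
    [0, 0, 0, 0.6, 5],
    [0, 0, 0, 0.7, 5],
    [0, 0, 0, 0.8, 5],
    [0, 0, 0, 0.9, 5],
    [0, 0, 0, 1, 5],
    [0, 0, 0, 1, 5],
    [0, 0, 0, 1, 5],
  ],
)

```text
time_s: 10.63
tcp_pos: [0.5859, -0.1341, 0.0969]
eef_rot: [-180.0, -0.0, -155.8]
contact_force: [1.3, -3.9, -1.5]
gripper_width: 0.0235
gripper_force: 31.1
```

Call:
step_arm(
  plan=[
    [0, 0, 0, 0, 40],
    [0, 0, 0, 0, 40],
    [0, 0, 0, 0, 40],
    [0, 0, 0, 0, 40],
    [0, 0, -0.1, 0, 40],
    [0, 0, -0.25, 0, 40],
    [0, 0, -0.4, 0, 40],
    [0, 0, -0.55, 0, 40],
    [0, 0, -0.6, 0, 40],
    [0, 0, -0.6, 0, 40],
  ],
)

```text
time_s: 11.47
tcp_pos: [0.5881, -0.1339, 0.2521]
eef_rot: [-179.8, 0.4, -156.0]
contact_force: [-0.0, -0.2, -0.6]
gripper_width: 0.0401
gripper_force: 0.0
```

```bash
python3 -c "
from h import *
mv([.5289,-.1293,.2457],-6)
import cv2
im,_=cap('scene');save(cv2.resize(im[165:250,255:375],None,fx=5,fy=5,interpolation=cv2.INTER_CUBIC),'s2')"
```

```text
t 11.47 tcp [ 0.5881 -0.1339  0.2521] rot [-179.82    0.41 -155.96] F [-0.  -0.2 -0.6] w 0.0401 -> shares [0.209 0.113 0.024] turn -2.499 rows 1.4 21.0
```

Call:
step_arm(
  plan=[
    [-0.24, 0, 0, 0, 60],
    [-0.24, 0, 0, 0, 60],
    [-0.24, 0, 0, 0, 60],
    [-0.24, 0, 0, 0, 60],
  ],
)

```text
time_s: 11.85
tcp_pos: [0.6407, -0.1088, 0.2447]
eef_rot: [179.9, -0.2, -156.0]
contact_force: [-1.1, 0.5, -0.9]
gripper_width: 0.0582
gripper_force: 0.0
```

```bash
python3 -c "
from h import *
import pickle
im,c=cap('wrist');save(im,'w4');pickle.dump(c,open('c4.pkl','wb'))
u,v=proj(c,[.586,-.1335,.126]).astype(int);print(u,v,r.get_state()['eef_rot'])
o=im[max(v-90,0):v+90,u-120:u+120];save(cv2.resize(o,None,fx=3,fy=3,interpolation=cv2.INTER_CUBIC),'d2');print(u-120,max(v-90,0))"
```

```text
319 123 [ 1.79920971e+02 -1.54001768e-01 -1.55991142e+02]
199 33
```

View pics/d2.png

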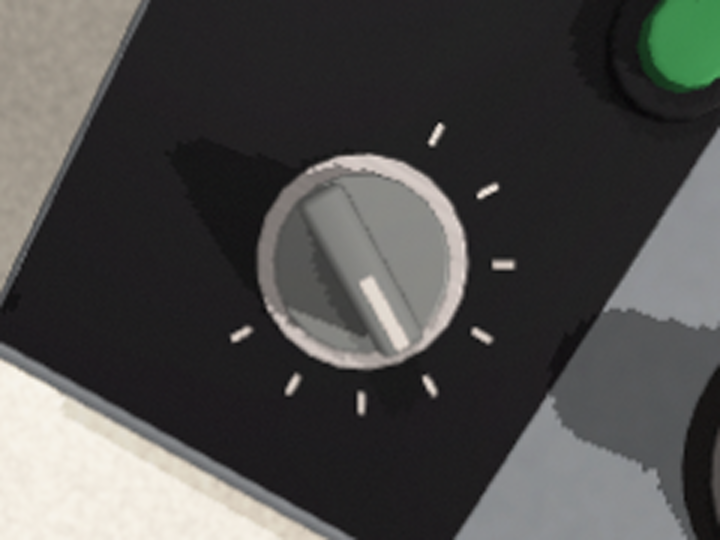

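The line is now at the 5th tick and it started at the 2nd, so the bar slipped in the pads and made 3 clicks. One more click is needed (6th tick). I'll regrip at yaw -126.

```bash
python3 -c "
from h import *
mv([.5865,-.1335,.16],-126)"
```

```text
t 11.9 tcp [ 0.6402 -0.1092  0.2452] rot [ 1.7992e+02 -1.5000e-01 -1.5599e+02] F [ 0.1 -0.   0. ] w 0.0594 -> shares [ 0.235 -0.002  0.342] turn -0.5 rows 2.5 4.2
```

Call:
step_arm(
  plan=[
    [0.235, -0.002, 0, -0.5, 40],
    [0.235, -0.002, 0, -0.5, 40],
    [0.235, -0.002, 0.1, -0.5, 40],
    [0.235, -0.002, 0.2, -0.5, 40],
    [0.235, -0.002, 0.3, -0.5, 40],
    [0.235, -0.002, 0.34, -0.5, 40],
    [0.235, -0.002, 0.34, -0.5, 40],
    [0.235, -0.002, 0.34, -0.5, 40],
  ],
)

```text
time_s: 12.57
tcp_pos: [0.5872, -0.1341, 0.1624]
eef_rot: [180.0, -0.0, -126.1]
contact_force: [-0.0, -0.1, 1.0]
gripper_width: 0.0402
gripper_force: 0.0
```

Call:
step_arm(
  plan=[
    [0, 0, 0.08, 0, 40],
    [0, 0, 0.16, 0, 40],
    [0, 0, 0.22, 0, 40],
    [0, 0, 0.255, 0, 40],
    [0, 0, 0.255, 0, 40],
    [0, 0, 0.255, 0, 5],
    [0, 0, 0.255, 0, 5],
    [0, 0, 0.255, 0, 5],
    [0, 0, 0.255, 0, 5],
    [0, 0, 0.255, 0, 5],
    [0, 0, 0.255, 0, 5],
  ],
  newtons=60,
)

```text
time_s: 13.48
tcp_pos: [0.5868, -0.1331, 0.0992]
eef_rot: [179.9, 0.0, -126.0]
contact_force: [-4.3, 4.8, 6.7]
gripper_width: 0.0136
gripper_force: 60.0
```

Call:
step_arm(
  plan=[
    [0, 0, 0, 0.1, 5],
    [0, 0, 0, 0.2, 5],
    [0, 0, 0, 0.3, 5],
    [0, 0, 0, 0.4, 5],
    [0, 0, 0, 0.5, 5],
    [0, 0, 0, 0.6, 5],
    [0, 0, 0, 0.6, 5],
    [0, 0, 0, 0.6, 5],
  ],
)

```text
time_s: 14.15
tcp_pos: [0.5865, -0.1335, 0.0992]
eef_rot: [180.0, -0.1, -162.0]
contact_force: [-5.4, 4.1, 7.5]
gripper_width: 0.0133
gripper_force: 60.3
```

Call:
step_arm(
  plan=[
    [0, 0, 0, 0, 40],
    [0, 0, 0, 0, 40],
    [0, 0, 0, 0, 40],
    [0, 0, 0, 0, 40],
    [0, 0, -0.1, 0, 40],
    [0, 0, -0.25, 0, 40],
    [0, 0, -0.4, 0, 40],
    [-0.1, 0, -0.55, 0, 40],
    [-0.24, 0, -0.6, 0, 40],
    [-0.24, 0, -0.6, 0, 40],
    [-0.24, 0, -0.6, 0, 40],
  ],
)

```text
time_s: 15.07
tcp_pos: [0.6462, -0.1147, 0.2488]
eef_rot: [-180.0, 0.1, -162.0]
contact_force: [-0.6, -0.7, -0.9]
gripper_width: 0.0402
gripper_force: 0.0
```

```bash
python3 -c "
from h import *
im,c=cap('wrist')
u,v=proj(c,[.586,-.1335,.126]).astype(int);print(u,v)
o=im[max(v-90,0):v+90,u-120:u+120];save(cv2.resize(o,None,fx=3,fy=3,interpolation=cv2.INTER_CUBIC),'d3')
mv([.4893,-.0733,.2],-120)"
```

```text
320 118
t 15.12 tcp [ 0.6447 -0.115   0.2477] rot [ 1.7997e+02 -3.0000e-02 -1.6201e+02] F [-0.7 -0.2 -0.5] w 0.0403 -> shares [0.54  0.35  0.191] turn -0.7 rows 4.0 5.9
```

View pics/d3.png

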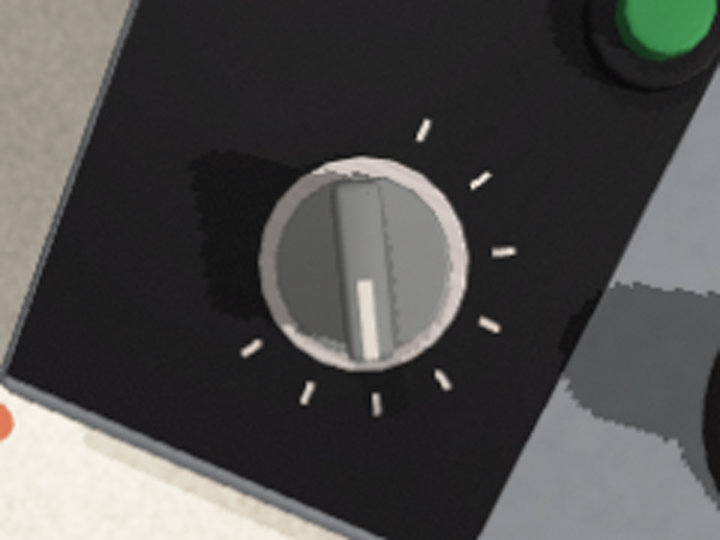

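The line is now at the 6th tick, which makes four clicks. The green button is next.

Call:
step_arm(
  plan=[
    [0.54, 0.35, 0.0, 0, 0],
    [0.54, 0.35, 0.0, 0, 0],
    [0.54, 0.35, 0.0, 0, 0],
    [0.54, 0.35, 0.0, 0, 0],
    [0.54, 0.35, 0.1, 0, 0],
    [0.54, 0.35, 0.25, 0, 0],
    [0.54, 0.35, 0.4, 0, 0],
    [0.54, 0.35, 0.5, 0, 0],
    [0.54, 0.35, 0.5, 0, 0],
    [0.54, 0.35, 0.5, 0, 0],
  ],
  newtons=20,
)

```text
time_s: 15.95
tcp_pos: [0.4876, -0.0744, 0.1225]
eef_rot: [-180.0, -0.2, -162.0]
contact_force: [1.1, -0.9, 0.5]
gripper_width: 0.0005
gripper_force: 0.0
```

```bash
python3 -c "
from h import *
mv([.4893,-.0733,.0905],-162)"
```

```text
t 15.95 tcp [ 0.4876 -0.0744  0.1225] rot [-180.     -0.22 -162.02] F [ 1.1 -0.9  0.5] w 0.0005 -> shares [-0.008  0.002  0.128] turn -0.0 rows 0.8 0.0
```

Call:
step_arm(
  plan=[
    [-0.006, 0.002, 0.04, 0, 0],
    [-0.006, 0.002, 0.08, 0, 0],
    [-0.006, 0.002, 0.1, 0, 0],
    [-0.006, 0.002, 0.11, 0, 0],
    [-0.006, 0.002, 0.12, 0, 0],
    [-0.006, 0.002, 0.13, 0, 0],
    [-0.006, 0.002, 0.13, 0, 0],
    [-0.006, 0.002, 0.13, 0, 0],
  ],
)

```text
time_s: 16.62
tcp_pos: [0.4904, -0.0728, 0.0913]
eef_rot: [-180.0, 0.0, -162.0]
contact_force: [-1.2, 1.2, 4.9]
gripper_width: 0.0004
gripper_force: 2.5
```

Call:
step_arm(
  plan=[
    [0, 0, 0.004, 0, 0],
    [0, 0, 0.008, 0, 0],
    [0, 0, 0.008, 0, 0],
    [0, 0, 0.008, 0, 0],
  ],
)

```text
time_s: 16.95
tcp_pos: [0.4906, -0.0728, 0.0909]
eef_rot: [-180.0, 0.1, -162.0]
contact_force: [-8.3, 3.0, 22.6]
gripper_width: 0.0005
gripper_force: 11.5
```

The button has bottomed out at 22 N. I rise clear and check.

Call:
step_arm(
  plan=[
    [0, 0, -0.05, 0, 0],
    [0, 0, -0.15, 0, 0],
    [0, 0, -0.3, 0, 0],
    [0, 0, -0.45, 0, 0],
    [0, 0, -0.6, 0, 0],
    [0, 0, -0.6, 0, 0],
    [0, 0, -0.6, 0, 0],
  ],
)

```text
time_s: 17.53
tcp_pos: [0.4917, -0.0726, 0.2415]
eef_rot: [-180.0, 0.3, -162.0]
contact_force: [-0.2, 0.1, -0.6]
gripper_width: 0.0004
gripper_force: 0.0
```

```bash
python3 -c "
from h import *
a,_=cap('scene');b,_=cap('side')
o=np.zeros((600,800,3),np.uint8);o[:300,:800]=cv2.resize(a[130:280,120:520],None,fx=2,fy=2);o[300:600,:400]=cv2.resize(b[110:310,240:440],(400,300));save(o,'fin')"
```

```text
(no output)
```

View pics/fin.png

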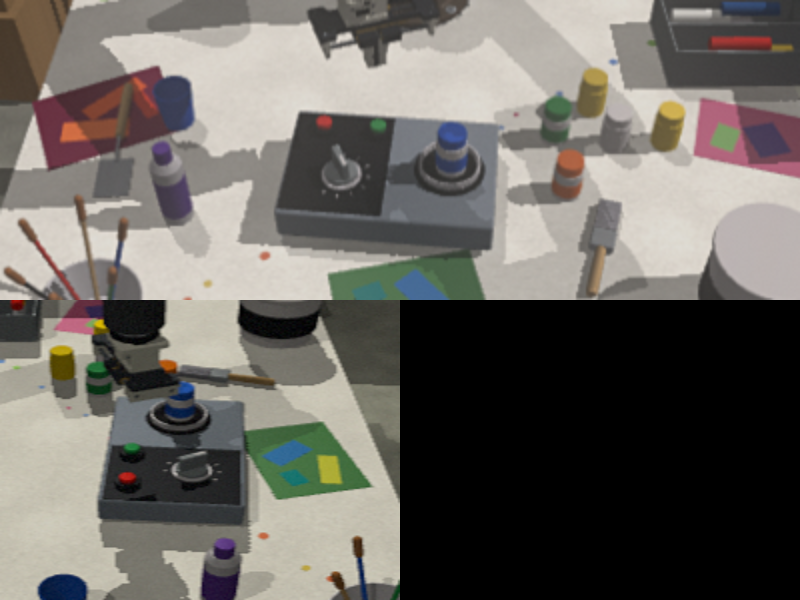

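The jar stands upright in the tray, the dial is turned, the bystanders are in place and the arm is clear.

```bash
python3 -c "
from h import *
print(workorder.close_job())"
```

```text
the job is handed in; nothing more can be done
None
```

I stood the blue jar upright in the shaker tray, turned the dial four clicks clockwise (in two grasps, because the first slipped after three clicks), pressed the green button fully down, and handed the job in at about 18 s.

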